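# Line up the tonearm counterweights by size

## Robot

A 6-joint arm with a two-finger parallel gripper is mounted at the origin on the work surface. World frame = base frame: x ahead of the robot, y to its left, z up, the work surface at z = 0. Lengths are in m, angles in rad, forces in N, time in s.
With the tool pointing down it reaches from about 0.325 to 0.9 m from the base axis. Payload 6.1 kg.
Tool frame: the origin (TCP) lies midway between the tips of the shut fingers; the grasp point (between the pads) lies 19 mm behind it; z points along the fingers, y is the line along which they close (so a half turn about z gives the same grasp; the last joint's range is limited). The gripper opens to 87 mm and grips with 3 to 60 N. Pads are 19 mm wide; open, the fingers measure 117 mm over their backs; the gripper's body (75 mm by 190 mm) begins 51 mm behind the grasp point.
Start: joints at [-1.466, 0.22, 1.526, -0, 1.395, -0.126], TCP at [0.143, -0.608, 0.183] pointing down, gripper open.
Joint ranges: [-2.98, 2.98], [-0.91, 2.08], [0.09, 2.57], [-1.24, 4.39], [0.2, 2.65], [-2.68, 2.68]. Speed limits (rad/s): [2.57, 2.57, 3.01, 3.14, 3.14, 3.14].

## Interface

Orientations are given as a unit quaternion [x, y, z, w].
In Python, from station import observe, get_image, finish_job, look_for, outline_of, pinpoint gives the robot as it stands.
- The arm moves only by the shell command python3 -m crank 'ROWS'. ROWS is a JSON object of lists of equal length, an entry for each row: "translation": the shift along the tool's x, y, z each as a share of 0.2 m, from -1 to 1, a list of three; "spin": the turn about the tool's z as a share of 60 degrees, from -1 to 1; "grip": the opening in per cent of the stroke, from 0 (shut) to 100 (fully open). A call has 1 to 10 rows; each row is the pose to reach, as a shift and turn from the pose commanded when the call began, along the tool's axes at that moment; what a row does not reach only later rows make up. A row lasts 1/10 s, in which the tool goes at most 50 mm and 8.59 degrees, less where a joint would pass 70% of its speed; a pose out of reach is approached as far as the arm can. A call with a number of a shift or a turn outside -1 to 1 is refused whole. A call with a gripper value outside its range is refused whole. The fingers move at their own pace and stop on an object; the grip force is fixed at half the most. Time passes only in rows, so rows that repeat a pose let the fingers close. It gives the time, the measured TCP pose, the force, the opening and the grip force at its end, in the units of the state.
- observe(): the state, without advancing time (a new reading comes with each control period).
- get_image(name): name is "scene" or "top"; returns a dict with "image" (384x512x3 uint8, red, green, blue), "mtx" (3x3 intrinsics, pixels), "position" and "rotation" of the camera in the world. Camera axes: x right, y up, looking along -z (the intrinsics and any distortion apply to the point x, -y, -z); pixel columns grow to the right and rows downward; lengths in m; the calibration is good to about 2 mm. A picture is of the moment at which its call begins. There is no depth.
- finish_job(): hands the job in; it is judged then, once.
Trained networks look in a picture, given as the dict that the camera call returned (one of the last four; its "shot" number tells which), for a name from the list of things; names that differ only in an ending like _2 or _b are one class to them, and where a whole thing is asked for, a point or a joint stands for the part that bears it (a point fixed in the world has none). Each returns a list of dicts, best first, with "p" (0 to 1); they miss things now and then, are a little off and sometimes report something else, mostly with a low value. They report only what shows in the picture. A call takes as long as a camera call. They do not tell look-alikes from the thing itself.
- look_for(picture, target): "location" ([column, row] in pixels, amid what is visible of it).
- outline_of(picture, target): "region" (384x512 bool, what is visible of it) and "location" ([column, row] in pixels, amid what is visible of it).
- pinpoint(picture, target): "location" ([column, row] in pixels: a listed point, or the origin of a listed thing).
The state is a dict: "t": time; "joints": joint angles; "joint_velocities": joint speeds; "effort": joint torques, N m; "tcp_pos": TCP position; "ee_rot": TCP orientation; "wrist_force": force on the tool from outside, world axes, zero at the start; "ft_torque": the same for the moment, N m; "gripper_width": finger opening in m; "gripper_force": force on a finger pad.
Only numpy, scipy, OpenCV 4.12 (cv2) and the standard library are available. Lean on these libraries where they do the work, as an engineer would, in place of code of your own. Each camera call takes 0.05 s, during which the arm holds its last target. There are 200 camera calls.

## Task

Stand the four loose tonearm counterweights upright on the walnut rail in order of diameter, one centred on each round mark: the smallest on the red mark, then larger and larger along the row to the largest at the far end. Leave the microscope eyepiece and the heater housing where they are.

Things in the scene. Friction and masses are not known exactly. Their poses are not given: they have to be found in the camera images.
- weight_black: black anodised tonearm counterweight, the smallest of the four: an upright solid cylinder 28 mm in diameter and 26 mm high, about 90 g, loose on the cart top, with two thin dark bands round it and a small dark bore (look only) in the centre of its top. Origin at the centre of its underside, z up along its axis.
- weight_brass: yellow brass tonearm counterweight, the second smallest of the four: an upright solid cylinder 36 mm in diameter and 28 mm high, about 190 g, loose on the cart top, with two thin dark bands round it and a small dark bore (look only) in the centre of its top. Origin at the centre of its underside, z up along its axis.
- weight_copper: reddish copper tonearm counterweight, the second largest of the four: an upright solid cylinder 44 mm in diameter and 30 mm high, about 300 g, loose on the cart top, with two thin dark bands round it and a small dark bore (look only) in the centre of its top. Origin at the centre of its underside, z up along its axis.
- weight_aluminium: pale aluminium tonearm counterweight, the largest of the four: an upright solid cylinder 52 mm in diameter and 32 mm high, about 160 g, loose on the cart top, with two thin dark bands round it and a small dark bore (look only) in the centre of its top. Origin at the centre of its underside, z up along its axis.
- mark_red: the red mark: flat red disc, 40 mm across, painted on a fixed walnut rail (316 x 80 mm, flat top 12 mm over the cart top); always at one end of the row, either end. The four marks lie in a straight row 68 mm apart along the middle of the rail, which is placed and turned afresh at each start. Origin: the disc's centre at the height of the rail's top; y along the row (either way), z up.
- mark_p: plain white mark, a flat 40 mm disc painted on the rail's top, one of the two inner places of the row (which of the two depends on which end is red). Origin at its centre at the height of the rail's top; y along the row, z up.
- mark_q: plain white mark, a flat 40 mm disc painted on the rail's top, one of the two inner places of the row (which of the two depends on which end is red). Origin at its centre at the height of the rail's top; y along the row, z up.
- mark_r: plain white mark, a flat 40 mm disc painted on the rail's top, at the other end of the row from the red mark. Origin at its centre at the height of the rail's top; y along the row, z up.
- eyepiece: bystander: chrome microscope eyepiece standing loose on the cart top to one side of the work, 38 mm across at most, 54 mm high. Origin at the centre of its underside, z up.
- heater_housing: bystander: black anodised heater coil housing, a loose block 50 x 36 x 30 mm high with a copper port on top, at the other side of the work. Origin at the centre of its underside, z up. (Farther out, near x = 0.74, y = +-0.42 m, stand a walnut stylus case 55 mm high and a stand of acrylic stylus tubes 76 mm high, both fixed.)
Things that resemble listed ones, but are neither listed nor needed, are in the scene too. What is shaped like the weight_brass but pink or turquoise is not meant.

How it is judged:
At the end, for the whole second after the job is handed in: Counterweights upright (0.1 rad), released and at rest on the rail (height within 4 mm), each within 12 mm of its mark's centre: black on red, then brass, copper, and aluminium last at the far end; eyepiece and heater housing within 20 mm of where they were (horizontal distance between weight_black and mark_red below 0.012 m and horizontal distance between weight_aluminium and mark_r below 0.012 m and ((horizontal distance between mark_red and mark_p below 0.1 m and horizontal distance between weight_brass and mark_p below 0.012 m and horizontal distance between weight_copper and mark_q below 0.012 m) or (not (horizontal distance between mark_red and mark_p below 0.1 m) and horizontal distance between weight_brass and mark_q below 0.012 m and horizontal distance between weight_copper and mark_p below 0.012 m)) and z of weight_black in the frame of mark_red between -0.004 and 0.004 m and angle between each of weight_black, weight_brass, weight_copper, weight_aluminium's own z axis and vertical below 0.1 rad and linear speed of each of weight_black, weight_brass, weight_copper, weight_aluminium below 0.02 m/s and angular speed of each of weight_black, weight_brass, weight_copper, weight_aluminium below 0.3 rad/s and z of weight_brass in the frame of mark_red between -0.004 and 0.004 m and z of weight_copper in the frame of mark_red between -0.004 and 0.004 m and z of weight_aluminium in the frame of mark_red between -0.004 and 0.004 m and distance of each of eyepiece, heater_housing from where it was at the start of the episode below 0.02 m); the robot touches nothing.
It fails at once if the microscope eyepiece is pushed more than 20 mm or tipped over (distance of eyepiece from where it was at the start of the episode above 0.02 m or angle between eyepiece's own z axis and vertical above 0.5 rad).
It fails at once if the heater housing is pushed more than 20 mm or tipped over (distance of heater_housing from where it was at the start of the episode above 0.02 m or angle between heater_housing's own z axis and vertical above 0.5 rad).
It also fails if it takes over 101 s, if anything falls off the work surface, if the arm or the gripper's body presses on something with over 40 N, if the wrist force passes 120 N, or if a joint passes its speed limit or range.

## Working session

There is one attempt and no reset: what is moved stays moved. The work goes in short steps, Python scripts to look and compute and a shell command to move; the robot and the scene stay as the last step left them, time stands still between calls to the robot, and variables do not carry over. Pictures are saved under pics/ and viewed, at most 14 in all, crops included, and the job is handed in when it is done.

```bash
mkdir -p pics
cat > h.py <<'E'
import numpy as np, cv2
from station import *
def ray(p,uv):
    K=np.array(p["mtx"]);R=np.array(p["rotation"])
    d=np.linalg.inv(K)@[uv[0],uv[1],1]; return np.array(p["position"]),R@(d*[1,-1,-1])
def at(p,uv,z):
    o,d=ray(p,uv); return (o+d*(z-o[2])/d[2])
def save(p,n): cv2.imwrite("pics/"+n,cv2.cvtColor(p["image"],cv2.COLOR_RGB2BGR))
E
python3 - <<'E'
from h import *
t=get_image("top");s=get_image("scene");save(t,"t0.png");save(s,"s0.png")
print([k for k in t],t["position"],s["position"])
H={"weight_black":.026,"weight_brass":.028,"weight_copper":.03,"weight_aluminium":.032}
for n in ["weight_black","weight_brass","weight_copper","weight_aluminium","mark_red","mark_p","mark_q","mark_r","eyepiece","heater_housing"]:
    for p,l in((t,"t"),(s,"s")):
        for r in pinpoint(p,n)[:4]:
            z=.012 if "mark" in n else 0
            print(n,l,np.round(r["p"],2),np.round(r["location"]),at(p,r["location"],z).round(3)[:2])
print(observe()["tcp_pos"],observe()["ee_rot"],observe()["t"])
E
```

```text
['image', 'mtx', 'position', 'rotation', 'shot'] [ 0.45246786 -0.0155671   1.10597552] [0.79738031 0.49722315 0.95801952]Traceback (most recent call last):
  File "<stdin>", line 9, in <module>
  File "h.py", line 7, in at
    o,d=ray(p,uv); return (o+d*(z-o[2])/d[2])
        ~~~^^^^^^
  File "h.py", line 5, in ray
    d=np.linalg.inv(K)@[uv[0],uv[1],1]; return np.array(p["position"]),R@(d*[1,-1,-1])
                                                                       ~^^~~~~~~~~~~~~
ValueError: matmul: Input operand 1 has a mismatch in its core dimension 0, with gufunc signature (n?,k),(k,m?)->(n?,m?) (size 3 is different from 4)
```

View pics/t0.png

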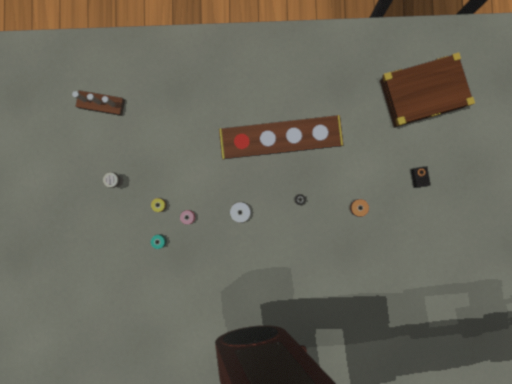

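View pics/s0.png

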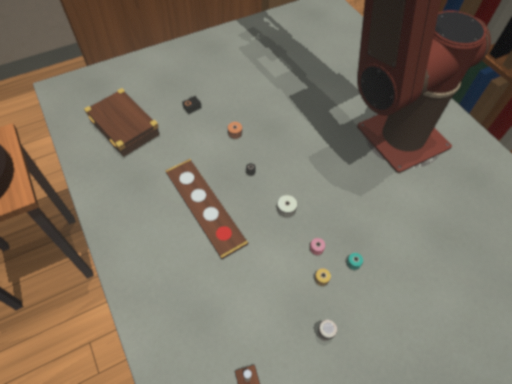

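The top view shows the red mark at (242,141) and white marks at (268,138), (294,135) and (320,132). The weights are brass (159,205), aluminium (240,212), black (300,200) and copper (360,208). The look-alikes are pink (187,217) and turquoise (158,241). The eyepiece is at (111,180) and the housing at (420,177). The rotation comes as a quaternion, so I'm fixing the helper.

```bash
sed -i 's/R=np.array(p\["rotation"\])/R=Rot.from_quat(p["rotation"]).as_matrix()/; 1a from scipy.spatial.transform import Rotation as Rot' h.py
python3 - <<'E'
from h import *
t=get_image("top");s=get_image("scene")
for n in ["weight_black","weight_brass","weight_copper","weight_aluminium","mark_red","mark_p","mark_q","mark_r","eyepiece","heater_housing"]:
    for p,l in((t,"t"),(s,"s")):
        for r in pinpoint(p,n)[:4]:
            z=.012 if "mark" in n else 0
            print(n,l,np.round(r["p"],2),np.round(r["location"],1),at(p,r["location"],z).round(3)[:2])
# colour-based mark centroids
hsv=cv2.cvtColor(t["image"],cv2.COLOR_RGB2HSV)
H={"weight_black":.026,"weight_brass":.028,"weight_copper":.03,"weight_aluminium":.032}
for n in H:
    for r in outline_of(t,n)[:3]:
        ys,xs=np.nonzero(r["region"]); c=[(xs.min()+xs.max())/2+.0,(ys.min()+ys.max())/2]
        print(n,round(r["p"],2),len(xs),np.round(c,1),at(t,c,H[n]/2).round(4)[:2])
o=observe();print(o["tcp_pos"],Rot.from_quat(o["ee_rot"]).as_matrix().round(3),o["t"],t["mtx"])
E
```

```text
weight_black t 0.49 [297.9 199.9] [ 0.472 -0.093]
weight_black s 0.67 [249. 172.] [ 0.478 -0.097]
weight_brass t 0.73 [190.4 217.2] [0.433 0.188]
weight_brass t 0.71 [159.3 241.1] [0.373 0.271]
weight_brass t 0.6 [158.7 203.8] [0.47  0.271]
weight_brass s 0.68 [320.2 248.4] [0.427 0.198]
weight_brass s 0.66 [351.1 260.9] [0.377 0.262]
weight_brass s 0.64 [318.2 280.2] [0.478 0.267]
weight_copper t 0.72 [354.2 205.3] [ 0.454 -0.237]
weight_copper s 0.71 [234.5 133.8] [ 0.452 -0.243]
weight_aluminium t 0.91 [240.2 212.6] [0.442 0.058]
weight_aluminium s 0.65 [285.8 210.3] [0.448 0.061]
mark_red t 0.53 [243.  141.5] [0.626 0.046]
mark_red s 0.66 [224.9 234.7] [0.628 0.056]
mark_p t 0.74 [320.7 132.1] [ 0.645 -0.155]
mark_p t 0.69 [269.2 140.4] [ 0.627 -0.022]
mark_p t 0.64 [295.1 132.8] [ 0.645 -0.089]
mark_p s 0.67 [184.8 176.7] [ 0.649 -0.158]
mark_p s 0.6 [197.4 194. ] [ 0.641 -0.089]
mark_p s 0.48 [210.7 211.8] [ 0.632 -0.022]
mark_q t 0.74 [320.7 132.1] [ 0.645 -0.155]
mark_q t 0.69 [269.2 140.4] [ 0.627 -0.022]
mark_q t 0.64 [295.1 132.8] [ 0.645 -0.089]
mark_q s 0.67 [184.8 176.7
[... 415 characters left out ...]
piece s 0.72 [323.3 336.1] [0.539 0.384]
heater_housing t 0.68 [418.6 177.1] [ 0.523 -0.405]
heater_housing s 0.56 [192.7 105. ] [ 0.517 -0.412]
weight_black 0.67 91 [299. 199.] [ 0.4738 -0.0946]
weight_brass 0.68 166 [158. 205.] [0.4669 0.2695]
weight_brass 0.6 199 [158. 241.] [0.3743 0.2707]
weight_brass 0.59 157 [186.5 216.5] [0.4356 0.1959]
weight_copper 0.77 256 [358.5 207.5] [ 0.4485 -0.2449]
weight_aluminium 0.64 337 [240.  211.5] [0.4453 0.0574]
[ 0.14295172 -0.60841319  0.18261286] [[ 0.973  0.229 -0.   ]
 [ 0.229 -0.973  0.   ]
 [-0.    -0.    -1.   ]] 1.45 [[424.98204452   0.         255.64267407]
 [  0.         424.98204452 187.6015837 ]
 [  0.           0.           1.        ]]
```

```bash
cat >> h.py <<'E'
def go(x,y,z,yaw):  # prints units for move from the current pose
    o=observe();R=Rot.from_quat(o["ee_rot"]).as_matrix();d=R.T@(np.array([x,y,z])-o["tcp_pos"])
    a=np.arctan2(R[1,0],R[0,0]); s=-np.degrees((yaw-a+np.pi)%(2*np.pi)-np.pi)
    print("shift",(d/.2).round(3),"spin",round(s/60,3),"| tcp",np.round(o["tcp_pos"],4),"yaw",round(a,3),"w",round(o["gripper_width"],4),"F",np.round(o["wrist_force"],1),"t",o["t"],"j",np.round(o["joints"],2))
E
python3 - <<'E'
from h import *
t=get_image("top");s=get_image("scene")
for p,l in((t,"t"),(s,"s")):
    P=[]
    for n in("mark_red","mark_p"):
        for r in outline_of(p,n)[:3 if n=="mark_p" else 1]:
            ys,xs=np.nonzero(r["region"]); P.append(at(p,[xs.mean(),ys.mean()],.012)[:2]); print(l,n,len(xs),P[-1].round(4))
    P=np.array(sorted(P,key=lambda q:-q[1]))
    if len(P)==4:
        c=P.mean(0);u=np.linalg.svd(P-c)[2][0];u*=np.sign(-u[1])
        print(l,"fit",[(c+u*.068*k).round(4).tolist() for k in(-1.5,-.5,.5,1.5)],"dir",u.round(3),"len",np.diff(P@u).round(4))
    for n,h in{"weight_black":.026,"weight_brass":.028,"weight_copper":.03,"weight_aluminium":.032}.items():
        for r in outline_of(p,n)[:3]:
            ys,xs=np.nonzero(r["region"]); print(l,n,at(p,[xs.mean(),ys.mean()],h*.6).round(4)[:2])
E
```

```text
t mark_red 178 [0.628  0.0506]
t mark_p 156 [ 0.6457 -0.1532]
t mark_p 206 [ 0.64   -0.0847]
t mark_p 182 [ 0.6342 -0.0168]
t fit [[0.6282, 0.0506], [0.634, -0.0172], [0.6399, -0.0849], [0.6458, -0.1527]] dir [ 0.086 -0.996] len [0.0677 0.0681 0.0687]
t weight_black [ 0.4745 -0.0955]
t weight_brass [0.4667 0.2678]
t weight_brass [0.3735 0.269 ]
t weight_brass [0.4355 0.1934]
t weight_copper [ 0.448  -0.2448]
t weight_aluminium [0.4455 0.0567]
s mark_red 187 [0.6302 0.0514]
s mark_p 155 [ 0.636  -0.0167]
s weight_black [ 0.4737 -0.0941]
s weight_brass [0.4703 0.2683]
s weight_brass [0.3771 0.271 ]
s weight_brass [0.4373 0.1939]
s weight_copper [ 0.4522 -0.2402]
s weight_aluminium [0.4475 0.0594]
```

```bash
python3 -m crank '{"translation":[[0.95,-0.71,0],[0.95,-0.71,0],[0.95,-0.71,0],[0.95,-0.71,0],[0.95,-0.71,0],[0.95,-0.71,0],[0.95,-0.71,0]],"spin":[-0.7,-0.7,-0.7,-0.7,-0.7,-0.7,-0.7],"grip":[100,100,100,100,100,100,100]}'; python3 -c "
from h import *
go(.4485,-.245,.12,1.67)"
```

```text
t: 2.85
tcp_pos: [0.296, -0.4265, 0.183]
ee_rot: [0.886, 0.464, -0.0, 0.0]
wrist_force: [0.3, -0.2, -0.3]
gripper_width: 0.087
gripper_force: 0.0
shift [1.181 0.109 0.314] spin -0.674 | tcp [ 0.296  -0.4265  0.183 ] yaw 0.965 w 0.087 F [ 0.3 -0.2 -0.3] t 2.85 j [-1.12 -0.04  1.8  -0.    1.38 -0.51]
```

```bash
python3 -m crank '{"translation":[[1,0.1,0.3],[1,0.1,0.3],[1,0.1,0.3],[1,0.1,0.3],[1,0.1,0.3],[1,0.1,0.3]],"spin":[-0.66,-0.66,-0.66,-0.66,-0.66,-0.66],"grip":[100,100,100,100,100,100]}' >/dev/null; python3 -c "
from h import *
go(.450,-.2425,.005,1.657)"
```

```text
shift [0.143 0.133 0.584] spin -0.001 | tcp [ 0.426  -0.2734  0.1217] yaw 1.656 w 0.0873 F [0.4 0.  0. ] t 3.45 j [-0.73 -0.01  1.89 -0.    1.26 -0.81]
```

```bash
python3 -m crank '{"translation":[[0.143,0.133,0.1],[0.143,0.133,0.3],[0.143,0.133,0.5],[0.143,0.133,0.585],[0.143,0.133,0.585],[0.143,0.133,0.585],[0.143,0.133,0.585],[0.143,0.133,0.585],[0.143,0.133,0.585],[0.143,0.133,0.585]],"spin":[0,0,0,0,0,0,0,0,0,0],"grip":[100,100,100,100,100,0,0,0,0,0]}'; python3 -c "
from h import *
s=get_image('scene');save(s,'s1.png')
go(.641,-.085,.08,1.657)"
```

```text
t: 4.45
tcp_pos: [0.4506, -0.2435, 0.0064]
ee_rot: [0.677, 0.736, 0.0, 0.001]
wrist_force: [-0.2, 0.6, -0.8]
gripper_width: 0.0549
gripper_force: 0.0
shift [ 0.708  1.017 -0.369] spin -0.002 | tcp [ 0.4504 -0.2433  0.0062] yaw 1.655 w 0.0508 F [-0.6  0.3 -0.6] t 4.5 j [-0.65  0.16  1.96 -0.    1.02 -0.73]
```

View pics/s1.png

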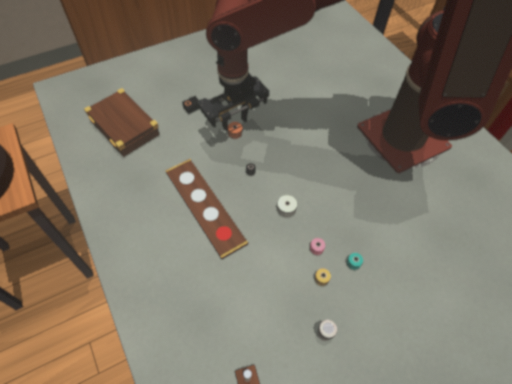

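The arm straddles the copper weight at about (235,130), with the fingers still closing. I'll finish closing and lift.

```bash
python3 -m crank '{"translation":[[0,0,0],[0,0,0],[0,0,0],[0,0,0],[0.1,0.1,-0.25],[0.35,0.4,-0.37],[0.6,0.7,-0.37],[0.708,1,-0.37],[0.708,1,-0.37],[0.708,1,-0.37]],"spin":[0,0,0,0,0,0,0,0,0,0],"grip":[0,0,0,0,0,0,0,0,0,0]}'; python3 -c "
from h import *
go(.641,-.085,.0195,1.657)"
```

```text
t: 5.5
tcp_pos: [0.6404, -0.0824, 0.0802]
ee_rot: [0.676, 0.737, 0.001, 0.001]
wrist_force: [-1.2, 0.2, 0.7]
gripper_width: 0.0006
gripper_force: 0.0
shift [-0.013  0.001  0.303] spin 0.0 | tcp [ 0.6404 -0.0824  0.0802] yaw 1.657 w 0.0006 F [-1.2  0.2  0.7] t 5.5 j [-0.25  0.35  1.56  0.    1.22 -0.34]
```

```bash
python3 -c "
from h import *
t=get_image('top');s=get_image('scene')
a=cv2.resize(t['image'][100:290,130:450],None,fx=2,fy=2);b=s['image'][60:310,120:420]
b=cv2.resize(b,(450,375));im=np.zeros((380,640,3),'uint8');im[:]=a
save({'image':im},'t2.png')
for p in(t,s):
  for r in outline_of(p,'weight_copper')[:2]:
    ys,xs=np.nonzero(r['region']);print(r['p'],len(xs),at(p,[xs.mean(),ys.mean()],.018))"
```

```text
0.77 301 [ 0.44978607 -0.24641198  0.018     ]
0.57 195 [ 0.45026859 -0.24327036  0.018     ]
```

View pics/t2.png

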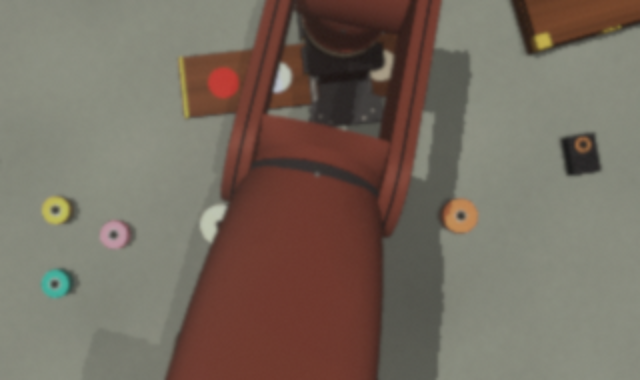

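The grasp missed. Copper is still standing at (0.450,-0.245), crop pixel (460,215). I'll retry and watch the fingers close.

```bash
python3 -m crank '{"translation":[[-0.3,-0.3,0],[-0.6,-0.6,0],[-0.738,-0.9,0],[-0.738,-1,0],[-0.738,-1,0],[-0.738,-1,0]],"spin":[0,0,0,0,0,0],"grip":[100,100,100,100,100,100]}' >/dev/null; python3 -c "
from h import *
go(.450,-.2445,.004,1.657)"
```

```text
shift [0.035 0.032 0.374] spin -0.008 | tcp [ 0.4444 -0.252   0.0788] yaw 1.648 w 0.0407 F [ 0.3  0.4 -0.5] t 6.3 j [-0.67  0.05  1.92 -0.    1.18 -0.75]
```

```bash
python3 -m crank '{"translation":[[0.02,0.03,0],[0.02,0.03,0],[0.02,0.03,0],[0.02,0.03,0],[0.02,0.03,0],[0.02,0.03,0],[0.02,0.03,0.2],[0.02,0.03,0.374],[0.02,0.03,0.374],[0.02,0.03,0.374]],"spin":[0,0,0,0,0,0,0,0,0,0],"grip":[100,100,100,100,100,100,100,100,100,100]}' >/dev/null;python3 -m crank '{"translation":[[0,0,0],[0,0,0],[0,0,0],[0,0,0],[0,0,0],[0,0,0],[0,0,0],[0,0,0]],"spin":[0,0,0,0,0,0,0,0],"grip":[38,38,38,38,38,38,38,38]}'; python3 -c "
from h import *
go(.450,-.2445,.004,1.657)
s=get_image('scene');save({'image':cv2.resize(s['image'][40:200,150:350],(800,600)[:2])},'s3.png')"
```

```text
t: 8.1
tcp_pos: [0.4561, -0.2445, 0.0048]
ee_rot: [0.677, 0.736, -0.0, -0.0]
wrist_force: [-0.5, 0.0, -0.3]
gripper_width: 0.0355
gripper_force: 0.0
shift [ 0.003 -0.03   0.004] spin -0.002 | tcp [ 0.4561 -0.2445  0.0048] yaw 1.655 w 0.0355 F [-0.5  0.  -0.3] t 8.1 j [-0.64  0.17  1.94  0.    1.02 -0.73]
```

View pics/s3.png

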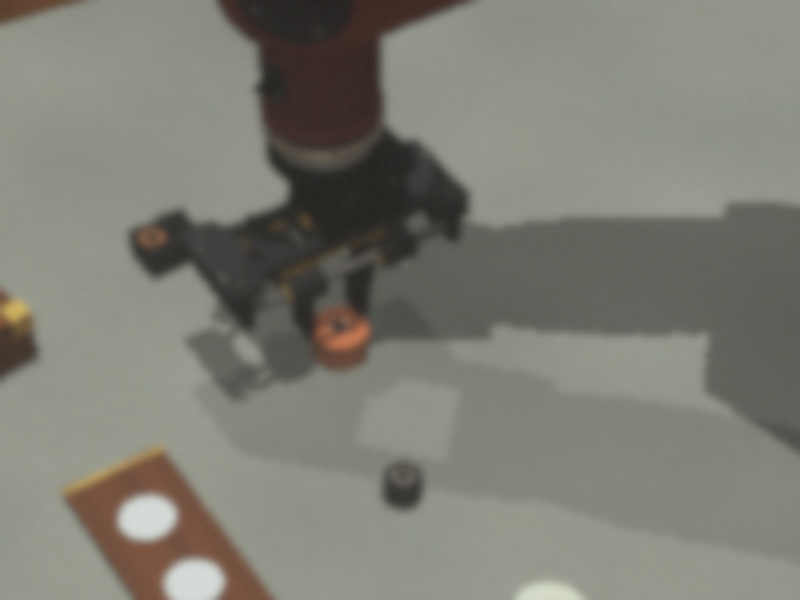

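```bash
cat >> h.py <<'E'
def proj(p,X):
    R=Rot.from_quat(p["rotation"]).as_matrix(); c=(R.T@(np.array(X)-p["position"]))*[1,-1,-1]; q=np.array(p["mtx"])@c; return q[:2]/q[2]
E
python3 -c "
from h import *
s=get_image('scene');t=get_image('top');o=observe();R=Rot.from_quat(o['ee_rot']).as_matrix();T=np.array(o['tcp_pos'])
ims=[]
for p,(x,y) in((s,(185,70)),(t,(310,140))):
  im=cv2.resize(p['image'][y:y+100,x:x+100],(400,400),interpolation=cv2.INTER_CUBIC).copy()
  for X,c in((T,(0,255,0)),(T+R[:,1]*.018,(0,0,255)),(T-R[:,1]*.018,(0,0,255)),(T-R[:,2]*.1,(255,255,0)),([.45,-.2435,.03],(255,0,255))):
    q=(proj(p,X)-[x,y]+.5)*4; cv2.circle(im,tuple(int(v) for v in q),4,c,-1)
  ims.append(im)
save({'image':np.hstack(ims)},'c4.png')"
```

```text
(no output)
```

View pics/c4.png

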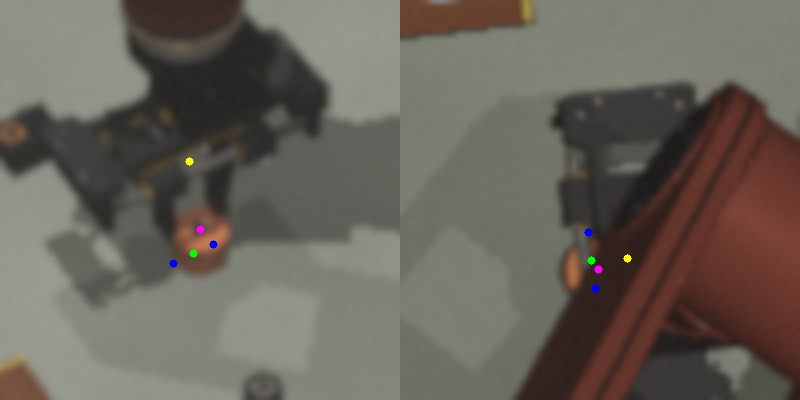

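The fingertips look about 20 mm higher than the reported TCP, so they closed above the copper. I'll open and feel downwards in small steps.

```bash
python3 -m crank '{"translation":[[0.003,-0.03,-0.02],[0.003,-0.03,-0.02],[0.003,-0.03,-0.02],[0.003,-0.03,-0.02],[0.003,-0.03,-0.02],[0.003,-0.03,-0.02],[0.003,-0.03,0],[0.003,-0.03,0.01],[0.003,-0.03,0.02],[0.003,-0.03,0.02]],"spin":[0,0,0,0,0,0,0,0,0,0],"grip":[100,100,100,100,100,100,100,100,100,100]}'; python3 -m crank '{"translation":[[0,0,0.02],[0,0,0.04],[0,0,0.04]],"spin":[0,0,0],"grip":[100,100,100]}'; python3 -c "
from h import *
go(.450,-.2445,.004,1.657)
s=get_image('scene');x,y=185,70;im=cv2.resize(s['image'][y:y+100,x:x+100],(600,600),interpolation=cv2.INTER_CUBIC);o=observe();T=np.array(o['tcp_pos']);R=Rot.from_quat(o['ee_rot']).as_matrix()
for k in(-.0435,0,.0435):
  cv2.circle(im,tuple(int(v) for v in (proj(s,T+R[:,1]*k)-[x,y]+.5)*6),4,(0,255,0),-1)
save({'image':im},'s5.png')"
```

```text
t: 9.25
tcp_pos: [0.4498, -0.2442, 0.0003]
ee_rot: [0.677, 0.736, -0.0, -0.0]
wrist_force: [-0.2, -1.0, -0.6]
gripper_width: 0.0868
gripper_force: 0.0
t: 9.55
tcp_pos: [0.4496, -0.2441, -0.008]
ee_rot: [0.677, 0.736, -0.0, -0.001]
wrist_force: [-0.2, -1.0, -0.3]
gripper_width: 0.0867
gripper_force: 0.0
shift [-0.002  0.002 -0.06 ] spin -0.002 | tcp [ 0.4496 -0.2441 -0.008 ] yaw 1.655 w 0.0867 F [-0.2 -1.  -0.3] t 9.55 j [-0.65  0.18  1.96 -0.    1.   -0.74]
```

View pics/s5.png

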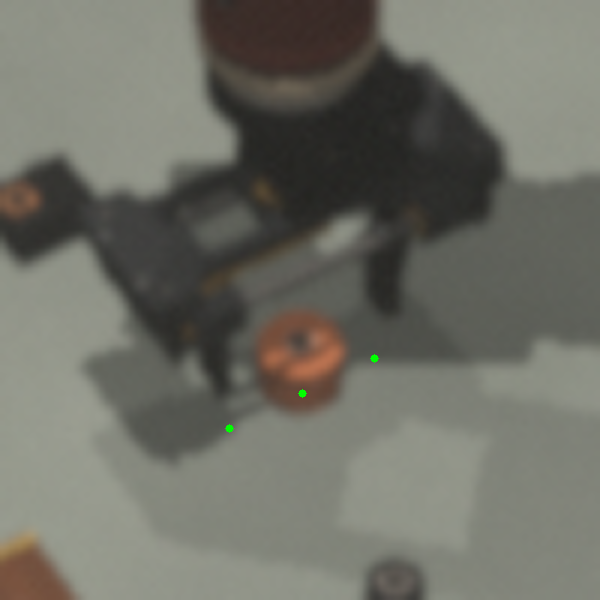

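The tips at crop (222,390) and (388,310) hang about 40 crop pixels, roughly 25 mm, above the projected TCP. They are centred on the copper horizontally. The tool really ends higher than reported, so I'm lowering further with force checks.

```bash
python3 -m crank '{"translation":[[0,0,0.02],[0,0,0.04],[0,0,0.04]],"spin":[0,0,0],"grip":[100,100,100]}'; python3 -m crank '{"translation":[[0,0,0.01],[0,0,0.02],[0,0,0.02]],"spin":[0,0,0],"grip":[100,100,100]}' | grep -E "tcp|wrist"; python3 -m crank '{"translation":[[0,0,0],[0,0,0],[0,0,0],[0,0,0],[0,0,0],[0,0,0],[0,0,0],[0,0,0]],"spin":[0,0,0,0,0,0,0,0],"grip":[30,30,30,30,30,30,30,30]}'
```

```text
t: 9.9
tcp_pos: [0.4496, -0.2441, -0.0159]
ee_rot: [0.677, 0.736, -0.0, -0.001]
wrist_force: [-0.3, -0.3, 0.1]
gripper_width: 0.0871
gripper_force: 0.0
tcp_pos: [0.45, -0.2444, -0.0195]
wrist_force: [-0.1, 0.6, 0.1]
t: 11.0
tcp_pos: [0.45, -0.2445, -0.0192]
ee_rot: [0.677, 0.736, -0.0, -0.0]
wrist_force: [-0.6, 1.0, 1.3]
gripper_width: 0.0429
gripper_force: 30.0
```

```bash
python3 -m crank '{"translation":[[0,0,-0.1],[0,0,-0.25],[0,0,-0.4]],"spin":[0,0,0],"grip":[30,30,30]}'|grep -E "grip|tcp"; python3 -c "
from h import *
go(.641,-.085,.06,1.657)"
```

```text
tcp_pos: [0.4492, -0.2437, 0.0606]
gripper_width: 0.0426
gripper_force: 30.0
shift [0.71  1.022 0.002] spin -0.002 | tcp [ 0.4492 -0.2437  0.0606] yaw 1.655 w 0.0426 F [ 0.4  0.5 -2.5] t 11.3 j [-0.65  0.08  1.93  0.    1.14 -0.74]
```

```bash
python3 -m crank '{"translation":[[0.15,0.2,0],[0.3,0.4,0],[0.45,0.6,0],[0.6,0.8,0],[0.71,1,0],[0.71,1,0],[0.71,1,0]],"spin":[0,0,0,0,0,0,0],"grip":[30,30,30,30,30,30,30]}'|grep grip; python3 -c "
from h import *
go(.641,-.085,-.005,1.657)
s=get_image('scene');x,y=140,120;save({'image':cv2.resize(s['image'][y:y+150,x:x+200],(800,600),interpolation=cv2.INTER_CUBIC)},'s6.png')"
```

```text
gripper_width: 0.0426
gripper_force: 30.0
shift [-0.002  0.02   0.322] spin 0.0 | tcp [ 0.6371 -0.085   0.0593] yaw 1.657 w 0.0426 F [ 0.7 -0.1 -2.1] t 12.0 j [-0.26  0.37  1.58 -0.    1.19 -0.34]
```

View pics/s6.png

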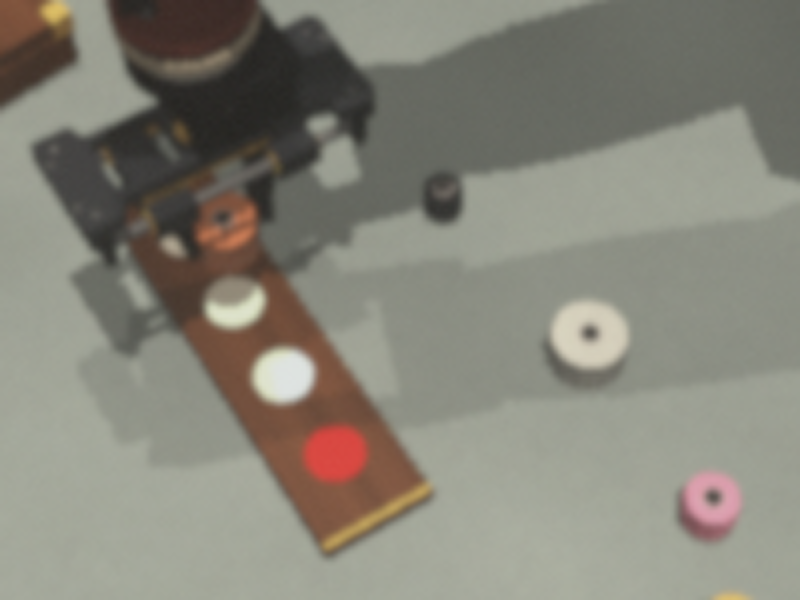

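Copper hangs in the gripper at crop (225,220), above and up-image of the third mark at (235,300), as expected at this height. Lowering now.

```bash
python3 -m crank '{"translation":[[0,0.02,0.1],[0,0.02,0.2],[0,0.02,0.28],[0,0.02,0.31],[0,0.02,0.325],[0,0.02,0.325],[0,0.02,0.325]],"spin":[0,0,0,0,0,0,0],"grip":[30,30,30,30,30,30,30]}'; python3 -m crank '{"translation":[[0,0,0],[0,0,0],[0,0,0],[0,0,0],[0,0,-0.05],[0,0,-0.2],[0,0,-0.4]],"spin":[0,0,0,0,0,0,0],"grip":[75,75,75,75,75,75,75]}';python3 -c "
from h import *
go(.474,-.095,.06,1.657)
s=get_image('scene')
for r in outline_of(s,'weight_copper')[:1]:
    ys,xs=np.nonzero(r['region']);print(r['p'],len(xs),at(s,[xs.mean(),ys.mean()],.03),np.round(r['location']))"
```

```text
t: 12.75
tcp_pos: [0.6423, -0.0862, -0.0031]
ee_rot: [0.677, 0.736, 0.0, 0.001]
wrist_force: [0.7, -0.1, -2.3]
gripper_width: 0.043
gripper_force: 30.0
t: 13.45
tcp_pos: [0.6395, -0.0854, 0.0749]
ee_rot: [0.677, 0.736, -0.001, -0.002]
wrist_force: [1.8, -0.8, 0.3]
gripper_width: 0.0653
gripper_force: 0.0
shift [ 0.021 -0.828  0.078] spin -0.002 | tcp [ 0.6395 -0.0854  0.0749] yaw 1.655 w 0.0653 F [ 1.8 -0.8  0.3] t 13.45 j [-0.25  0.36  1.56  0.    1.22 -0.34]
0.77 255 [ 0.64428896 -0.08489263  0.03      ] [194. 192.]
```

Copper is placed at (0.644,-0.085), within about 3 mm. Next is black.

```bash
python3 -m crank '{"translation":[[0.02,-0.25,0],[0.02,-0.5,0],[0.02,-0.75,0],[0.02,-0.828,0],[0.02,-0.828,0.1],[0.02,-0.828,0.25],[0.02,-0.828,0.4],[0.02,-0.828,0.47],[0.02,-0.828,0.47],[0.02,-0.828,0.47]],"spin":[0,0,0,0,0,0,0,0,0,0],"grip":[75,75,75,75,75,75,75,75,75,75]}';python3 -m crank '{"translation":[[0,0,0],[0,0,0],[0,0,0],[0,0,0],[0,0,0],[0,0,0],[0,0,0],[0,0,0],[0,0,0]],"spin":[0,0,0,0,0,0,0,0,0],"grip":[15,15,15,15,15,15,15,15,15]}'; python3 -m crank '{"translation":[[0,0,-0.1],[0,0,-0.25],[0,0,-0.4]],"spin":[0,0,0],"grip":[15,15,15]}'|grep -E "grip|tcp"; python3 -c "
from h import *
go(.629,.051,.06,1.657)"
```

```text
t: 14.55
tcp_pos: [0.4768, -0.096, -0.0174]
ee_rot: [0.677, 0.736, 0.0, 0.0]
wrist_force: [0.1, -0.1, 0.6]
gripper_width: 0.0655
gripper_force: 0.0
t: 15.45
tcp_pos: [0.4761, -0.0958, -0.0181]
ee_rot: [0.677, 0.736, -0.0, -0.0]
wrist_force: [-1.7, 0.4, 3.1]
gripper_width: 0.0261
gripper_force: 30.0
tcp_pos: [0.4754, -0.0954, 0.0619]
gripper_width: 0.0261
gripper_force: 30.0
shift [0.665 0.827 0.009] spin -0.002 | tcp [ 0.4754 -0.0954  0.0619] yaw 1.655 w 0.0261 F [0.1 0.4 0.3] t 15.75 j [-0.36  0.01  1.99  0.    1.14 -0.45]
```

```bash
python3 -m crank '{"translation":[[0.17,0.2,0],[0.33,0.4,0],[0.5,0.6,0],[0.665,0.827,0],[0.665,0.83,0.05],[0.665,0.83,0.15],[0.665,0.83,0.25],[0.665,0.83,0.31],[0.665,0.83,0.335],[0.665,0.83,0.335]],"spin":[0,0,0,0,0,0,0,0,0,0],"grip":[15,15,15,15,15,15,15,15,15,15]}'; python3 -c "
from h import *
go(.629,.051,-.0045,1.657)"
```

```text
t: 16.75
tcp_pos: [0.63, 0.0506, -0.0052]
ee_rot: [0.677, 0.736, -0.0, -0.0]
wrist_force: [0.4, -0.6, -0.6]
gripper_width: 0.0258
gripper_force: 30.0
shift [ 0.002 -0.005 -0.004] spin -0.002 | tcp [ 0.63    0.0506 -0.0052] yaw 1.655 w 0.0258 F [ 0.4 -0.6 -0.6] t 16.75 j [-0.04  0.43  1.64  0.    1.07 -0.13]
```

```bash
python3 -m crank '{"translation":[[0,0,0],[0,0,0],[0,0,0],[0,0,0],[0,0,-0.05],[0,0,-0.2],[0,0,-0.4]],"spin":[0,0,0,0,0,0,0],"grip":[75,75,75,75,75,75,75]}' | tail -2;python3 -c "
from h import *
go(.4685,.268,.06,1.657)
s=get_image('scene')
for r in outline_of(s,'weight_black')[:1]:
    ys,xs=np.nonzero(r['region']);print(r['p'],len(xs),at(s,[xs.mean(),ys.mean()],.028),np.round(r['location']))"
```

```text
gripper_width: 0.0644
gripper_force: 0.0
shift [ 1.15  -0.705  0.074] spin -0.002 | tcp [0.6283 0.0507 0.0739] yaw 1.655 w 0.0644 F [-0.2 -0.8  0.2] t 17.45 j [-0.04  0.33  1.6  -0.    1.21 -0.13]
0.63 117 [0.63371256 0.05265347 0.028     ] [221. 233.]
```

Black is at about (0.634,0.053), near the red mark and within tolerance. Next is brass.

```bash
python3 -m crank '{"translation":[[0.25,-0.15,0],[0.5,-0.3,0],[0.7,-0.45,0],[0.9,-0.6,0],[1,-0.705,0],[1,-0.705,0]],"spin":[0,0,0,0,0,0],"grip":[80,80,80,80,80,80]}' >/dev/null; python3 -c "
from h import *
go(.4685,.268,-.0185,1.657)"
```

```text
shift [0.132 0.011 0.466] spin 0.003 | tcp [0.4689 0.2414 0.0747] yaw 1.66 w 0.0692 F [ 0.9 -0.   0.1] t 18.15 j [0.32 0.1  1.88 0.   1.17 0.23]
```

```bash
python3 -m crank '{"translation":[[0.145,0.005,0],[0.145,0.005,0],[0.145,0.005,0.15],[0.145,0.005,0.3],[0.145,0.005,0.43],[0.145,0.005,0.468],[0.145,0.005,0.468],[0.145,0.005,0.468]],"spin":[0,0,0,0,0,0,0,0],"grip":[80,80,80,80,80,80,80,80]}';python3 -m crank '{"translation":[[0,0,0],[0,0,0],[0,0,0],[0,0,0],[0,0,0],[0,0,0],[0,0,0],[0,0,0],[0,0,0]],"spin":[0,0,0,0,0,0,0,0,0],"grip":[22,22,22,22,22,22,22,22,22]}'; python3 -m crank '{"translation":[[0,0,-0.1],[0,0,-0.25],[0,0,-0.4]],"spin":[0,0,0],"grip":[22,22,22]}'|grep -E "grip|tcp"; python3 -c "
from h import *
go(.635,-.017,.06,1.657)"
```

```text
t: 18.95
tcp_pos: [0.4729, 0.267, -0.0175]
ee_rot: [0.677, 0.736, 0.001, 0.0]
wrist_force: [0.0, -0.6, 0.3]
gripper_width: 0.0694
gripper_force: 0.0
t: 19.85
tcp_pos: [0.4711, 0.2671, -0.0187]
ee_rot: [0.677, 0.736, -0.0, -0.0]
wrist_force: [-4.3, 0.0, 5.9]
gripper_width: 0.0347
gripper_force: 30.0
tcp_pos: [0.471, 0.2667, 0.0609]
gripper_width: 0.0346
gripper_force: 30.0
shift [-1.482  0.698  0.005] spin -0.002 | tcp [0.471  0.2667 0.0609] yaw 1.655 w 0.0346 F [ 0.4  0.5 -2.3] t 20.15 j [ 0.37  0.15  1.85 -0.    1.14  0.29]
```

```bash
python3 -m crank '{"translation":[[-0.2,0.15,0],[-0.4,0.3,0],[-0.6,0.45,0],[-0.8,0.6,0],[-1,0.69,0],[-1,0.69,0],[-1,0.69,0]],"spin":[0,0,0,0,0,0,0],"grip":[22,22,22,22,22,22,22]}' >/dev/null; python3 -c "
from h import *
go(.635,-.017,-.005,1.657)"
```

```text
shift [-0.478  0.007  0.326] spin -0.004 | tcp [0.626  0.0782 0.0602] yaw 1.652 w 0.0346 F [-0.3  0.4 -1.9] t 20.85 j [-0.    0.34  1.61  0.    1.18 -0.08]
```

```bash
python3 -m crank '{"translation":[[-0.2,0.007,0],[-0.4,0.007,0],[-0.48,0.007,0],[-0.48,0.007,0],[-0.48,0.007,0.1],[-0.48,0.007,0.2],[-0.48,0.007,0.29],[-0.48,0.007,0.326],[-0.48,0.007,0.326],[-0.48,0.007,0.326]],"spin":[0,0,0,0,0,0,0,0,0,0],"grip":[22,22,22,22,22,22,22,22,22,22]}';python3 -c "
from h import *
go(.635,-.017,-.005,1.657)"
```

```text
t: 21.85
tcp_pos: [0.6359, -0.0152, -0.0032]
ee_rot: [0.676, 0.737, 0.0, 0.0]
wrist_force: [0.2, 0.1, -2.5]
gripper_width: 0.0348
gripper_force: 30.0
shift [-0.008 -0.005  0.009] spin -0.001 | tcp [ 0.6359 -0.0152 -0.0032] yaw 1.656 w 0.0348 F [ 0.2  0.1 -2.5] t 21.85 j [-0.15  0.43  1.63  0.    1.08 -0.23]
```

```bash
python3 -m crank '{"translation":[[-0.005,0,0.01],[-0.005,0,0.01],[-0.005,0,0.01]],"spin":[0,0,0],"grip":[22,22,22]}' |grep wrist;python3 -m crank '{"translation":[[0,0,0],[0,0,0],[0,0,0],[0,0,0],[0,0,0],[0,0,-0.05],[0,0,-0.2],[0,0,-0.4]],"spin":[0,0,0,0,0,0,0,0],"grip":[100,100,100,100,100,100,100,100]}' | tail -2;python3 -c "
from h import *
go(.4465,.058,-.0185,1.657)
s=get_image('scene')
for r in outline_of(s,'weight_brass')[:3]:
    ys,xs=np.nonzero(r['region']);print(r['p'],len(xs),at(s,[xs.mean(),ys.mean()],.029),np.round(r['location']))"
```

```text
wrist_force: [0.1, -0.2, -2.5]
gripper_width: 0.0851
gripper_force: 0.0
shift [ 0.451 -0.898  0.462] spin -0.002 | tcp [ 0.6334 -0.0169  0.0731] yaw 1.655 w 0.0851 F [ 0.   0.4 -0. ] t 22.95 j [-0.15  0.34  1.59 -0.    1.21 -0.24]
0.78 199 [0.38165939 0.27275202 0.029     ] [352. 260.]
0.58 165 [ 0.63725017 -0.01379156  0.029     ] [210. 212.]
0.52 199 [0.44164964 0.19814352 0.029     ] [318. 244.]
```

```bash
python3 -m crank '{"translation":[[0.11,-0.22,0],[0.22,-0.44,0],[0.33,-0.66,0],[0.44,-0.88,0],[0.45,-0.905,0],[0.45,-0.905,0],[0.45,-0.905,0.2],[0.45,-0.905,0.38],[0.45,-0.905,0.462],[0.45,-0.905,0.462]],"spin":[0,0,0,0,0,0,0,0,0,0],"grip":[100,100,100,100,100,100,100,100,100,100]}';python3 -m crank '{"translation":[[0,0,0],[0,0,0],[0,0,0],[0,0,0],[0,0,0],[0,0,0],[0,0,0],[0,0,0],[0,0,0]],"spin":[0,0,0,0,0,0,0,0,0],"grip":[40,40,40,40,40,40,40,40,40]}'; python3 -m crank '{"translation":[[0,0,-0.1],[0,0,-0.25],[0,0,-0.4]],"spin":[0,0,0],"grip":[40,40,40]}'|grep -E "grip|tcp"; python3 -c "
from h import *
go(.647,-.1525,.06,1.657)"
```

```text
t: 24.05
tcp_pos: [0.4468, 0.0569, -0.0205]
ee_rot: [0.677, 0.736, -0.001, -0.002]
wrist_force: [0.1, -0.2, 0.2]
gripper_width: 0.087
gripper_force: 0.0
t: 24.95
tcp_pos: [0.4475, 0.0573, -0.0179]
ee_rot: [0.677, 0.736, -0.0, -0.0]
wrist_force: [-2.4, 0.0, 6.7]
gripper_width: 0.0509
gripper_force: 30.0
tcp_pos: [0.4467, 0.0574, 0.0617]
gripper_width: 0.0513
gripper_force: 30.0
shift [-1.13   0.91   0.007] spin -0.002 | tcp [0.4467 0.0574 0.0617] yaw 1.655 w 0.0513 F [ 0.  -0.1 -1. ] t 25.25 j [-0.05 -0.08  2.08  0.    1.14 -0.13]
```

```bash
python3 -m crank '{"translation":[[-0.2,0.16,0],[-0.4,0.32,0],[-0.6,0.48,0],[-0.8,0.64,0],[-0.95,0.8,0],[-1,0.91,0],[-1,0.91,0],[-1,0.91,0]],"spin":[0,0,0,0,0,0,0,0],"grip":[40,40,40,40,40,40,40,40]}' >/dev/null; python3 -c "
from h import *
go(.647,-.1525,-.005,1.657)"
```

```text
shift [-0.131  0.     0.326] spin -0.002 | tcp [ 0.6449 -0.1264  0.0603] yaw 1.655 w 0.0508 F [-1.1 -0.6 -2.4] t 26.05 j [-0.31  0.4   1.54  0.    1.2  -0.4 ]
```

```bash
python3 -m crank '{"translation":[[-0.13,0,0],[-0.13,0,0],[-0.13,0,0.1],[-0.13,0,0.2],[-0.13,0,0.29],[-0.13,0,0.33],[-0.13,0,0.33],[-0.13,0,0.33]],"spin":[0,0,0,0,0,0,0,0],"grip":[40,40,40,40,40,40,40,40]}'|grep -E "tcp|wrist";python3 -m crank '{"translation":[[0,0,0],[0,0,0],[0,0,0],[0,0,0],[0,0,-0.05],[0,0,-0.2],[0,0,-0.5],[0,0,-0.7],[0,0,-0.7]],"spin":[0,0,0,0,0,0,0,0,0],"grip":[100,100,100,100,100,100,100,100,100]}' | tail -2; python3 -m crank '{"translation":[[0,-0.25,0],[0,-0.5,0],[0,-0.75,0],[0,-1,0],[0,-1,0],[0,-1,0],[0,-1,0]],"spin":[0,0,0,0,0,0,0],"grip":[100,100,100,100,100,100,100]}' >/dev/null
python3 -c "
from h import *
s=get_image('scene');t=get_image('top')
for n,h in{'weight_black':.026,'weight_brass':.028,'weight_copper':.03,'weight_aluminium':.032}.items():
  for p,l in((t,'t'),(s,'s')):
    for r in outline_of(p,n)[:3]:
      ys,xs=np.nonzero(r['region']); print(n,l,at(p,[xs.mean(),ys.mean()],.012+h*.6).round(4)[:2])
for n in('eyepiece','heater_housing'):
  print(n,[at(p,r['location'],0).round(3)[:2] for p in(t,s) for r in pinpoint(p,n)[:1]])
save({'image':cv2.resize(s['image'][60:360,120:420],(600,600))},'f.png')"
```

```text
tcp_pos: [0.648, -0.1522, -0.0042]
wrist_force: [0.3, -1.0, -1.5]
gripper_width: 0.087
gripper_force: 0.0
weight_black t [0.6311 0.0508]
weight_black s [0.6334 0.0521]
weight_brass t [0.436  0.1915]
weight_brass t [0.3757 0.2655]
weight_brass t [ 0.6361 -0.0156]
weight_brass s [0.4429 0.1984]
weight_brass s [0.382  0.2735]
weight_copper t [ 0.6434 -0.0866]
weight_copper s [ 0.6443 -0.0844]
weight_aluminium t [ 0.649  -0.1532]
weight_aluminium s [ 0.6503 -0.1497]
eyepiece [array([0.535, 0.389]), array([0.532, 0.381])]
heater_housing [array([ 0.52 , -0.404]), array([ 0.521, -0.412])]
```

View pics/f.png

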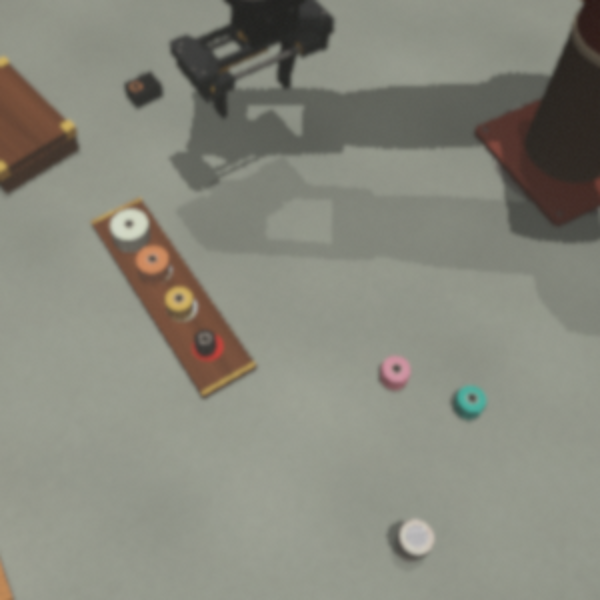

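All four weights stand upright on the rail in order: black (205,345), brass (180,298), copper (152,260) and aluminium (128,225). Each measures about 2–5 mm from its mark, and the bystanders have not moved.

```bash
python3 -c "
from station import *
print(finish_job())"
```

```text
the job is handed in; nothing more can be done
None
```

I handed the job in with all four counterweights upright on the rail in order from the red mark (black, brass, copper, aluminium), each measured about 2–5 mm from its mark, and with the eyepiece and heater housing where they were; `finish_job()` returned no verdict.

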